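Purge the dust trap: half-open the air valve, then hold the spring gate at its mark

ROBOT

A 6-joint arm with a two-finger parallel gripper is mounted at the origin on the work surface. World frame = base frame: x ahead of the robot, y to its left, z up, the work surface at z = 0. Lengths are in mm, angles in degrees, forces in N, time in s.
With the tool pointing down it reaches from about 300 to 850 mm from the base axis. Payload 4.2 kg.
Tool frame: the origin (TCP) lies on the centre line of the jaws, within the pads' length; the fingertips stand 11 mm ahead of it and the grasp point (between the pads) lies 8 mm behind it; z points along the fingers, y is the line along which they close (so a half turn about z gives the same grasp; the last joint's range is limited). The gripper opens to 91 mm and grips with 3 to 60 N. Pads are 32 mm wide; open, the fingers measure 118 mm over their backs; the gripper's body (76 mm by 178 mm) begins 60 mm behind the grasp point.
Start: joints at [73.396, 18.312, 89.639, -0, 72.044, -1.146], TCP at [153.261, 554.214, 224.976] pointing down, gripper open.
Joint ranges: [-177.97, 177.97], [-48.28, 115.42], [12.27, 149.76], [-77.06, 257.06], [2.81, 150.46], [-146.56, 146.56]. Speed limits (degrees/s): [147.25, 147.25, 180, 180, 180, 180].

INTERFACE

Orientations are given as [roll, pitch, yaw] about the fixed x, y, z axes, in that order (R = Rz(yaw) Ry(pitch) Rx(roll)).
In Python, from workcell import env, grab_frame, camera_model, models gives the robot as it stands.
- The arm moves only by the shell command python3 -m crank 'ROWS' [FORCE]. ROWS is text: rows parted by semicolons, each of 7 numbers parted by spaces: the closure, from -1 (fully open) to 1 (shut), so that 0 is half open, then the shift along the tool's x, y, z in mm, then the turn, a rotation vector about the tool's x, y, z in degrees. A call has 1 to 10 rows; each row shifts and turns the commanded pose from where the row before left it, along the tool's axes as they then stand; what a row does not reach is not made up. A row lasts 1/8 s, in which the tool goes at most 62.5 mm and 10.7 degrees, less where a joint would pass 70% of its speed; a pose out of reach is approached as far as the arm can. A call is refused whole if a number of a shift passes 62.5 or a number of a turn 10.7, either way. A call with a gripper value outside its range is refused whole. The fingers move at their own pace and stop on an object; FORCE is the grip in N (left out, the last holds). Time passes only in rows, so rows that do not move let the fingers close. It gives the time, the measured TCP pose, the force, the opening and the grip force at its end, in the units of the state.
- env.state(): the state, without advancing time (a new reading comes with each control period).
- grab_frame(name): name is "scene" or "top" or "wrist"; returns the picture (420x560x3 uint8, blue, green, red); there is no depth.
- camera_model(name): a dict with "K" (3x3 intrinsics, pixels), "R" (3x3) and "t" (3): a world point X has camera coordinates R X + t; the wrist camera has in their place "mount" (4x4, takes a point from camera to tool coordinates, whose origin is the TCP and whose axes are the flange's). Camera axes: x right, y down, z forward; pixel columns grow to the right and rows downward; lengths in mm; the calibration is good to about 2 mm. A picture is of the moment at which its call begins: read the wrist's pose just before it. camera_model takes no time and is no camera call.
- env.job_done(): hands the job in; it is judged then, once.
Trained networks look in the newest picture that a camera, given by its name, has taken for a name from the list of things; names that differ only in an ending like _2 or _b are one class to them, and where a whole thing is asked for, a point or a joint stands for the part that bears it (a point fixed in the world has none). Each returns a list of dicts, best first, with "p" (0 to 1); they miss things now and then, are a little off and sometimes report something else, mostly with a low value. They report only what shows in the picture. A call takes as long as a camera call. They do not tell look-alikes from the thing itself.
- models.search_frame(name, camera): "point" ([x, y, z] in mm, in world coordinates, good to about 4 mm: the middle of the surface that is visible of it).
The state is a dict: "time_s": time; "qpos": joint angles; "qvel": joint speeds; "effort": joint torques, N m; "ee_pos": TCP position; "ee_rot": TCP orientation; "force": force on the tool from outside, world axes, zero at the start; "torque": the same for the moment, N m; "gripper_width": finger opening in mm; "gripper_force": force on a finger pad.
Only numpy, scipy, OpenCV 4.12 (cv2) and the standard library are available. Lean on these libraries where they do the work, as an engineer would, in place of code of your own. Each camera call takes 0.05 s, during which the arm holds its last target. There are 200 camera calls.

TASK

Purge the grinding bench's dust trap: first turn the T-handle of the purge-air ball valve to half open (45 degrees between closed and open) and let go of it, then take the black upright handle of the spring-return gate slide, pull it out until its pointer is in line with the marker clipped on the rail beside it, and keep it there for at least two seconds. Finish while still holding the handle at the mark, because the spring shuts the gate when it is let go. Do not shift the marker, and leave the puck, can and wrench where they are.

Things in the scene. Friction and masses are not known exactly. Their poses are not given: they have to be found in the camera images.
- valve: Ball valve in a bridge of steel pipe on a bench plate 90 x 230 x 8 mm (place, yaw vary). Origin: centre of the plate's underside; z up. The pipe (22 mm thick, axis 70 mm above the bench, 200 mm long) runs along y; brass valve body in the middle, its bonnet's top 96 mm above the bench.
- valve_handle (a joint): Angle of the T-handle, rad: 0 = closed, bar across the pipe (along the valve's x); pi/2 = open, bar along the pipe (y). Grows counterclockwise seen from above; hard stops at both ends. Starts between 0 and 0.35; stays where left (friction 0.15 N m).
- valve_grip (a point): Middle of the T-handle's bar, on the turning axis, 126 mm above the bench. The dark steel bar is 66 mm long, 10 mm thick, 20 mm tall (116 to 136 mm above the bench) on a round stem 12 mm across. Axes: the valve's, they do not turn with the handle.
- gate: Dust-trap gate on a bench plate 355 x 140 mm (place, yaw vary). Origin: plate's underside; z up. The slide pulls out along -x; shut, its handle is at x=+45 mm. Two rails at y=+-53 mm (10 mm wide, tops 70 mm above the bench), x=-70 to 275. Grey housing from x=140 (top 90 mm); behind it a duct stub 106 mm across, centre x=205, top 126 mm.
- gate_handle (a point): Black upright pull handle on the slide: 12 mm thick along the pull (gate's x), 36 mm wide (y), 50 mm tall. This point: centre of its foot, 67.5 mm above the bench (top 117.5 mm); axes as the gate's. The slide under it tops out at 68 mm. A 4 mm black pointer reaches 43 mm from its middle towards +y, 80 mm above the bench. 80 mm clear before and behind it when shut.
- gate_slide (a joint): How far the slide is pulled out, in m: 0 = shut, 0.095 = end stop. A spring draws it back: about 5 N when shut, growing by 1.2 N per 10 mm. Equal to gate_mark when the pointer is in line with the marker.
- gate_mark (a joint): Where the marker stands, in m of slide pull (0.035 to 0.072, changes): the slide is at the mark when gate_slide equals this.
- mark_tip (a point): Top of the marker: upright dark steel plate 4 mm thick along the pull, 16 mm wide, top 100 mm above the bench, on an 18 mm dark clip on the rail at the gate's y=+53 mm; axes as the gate's. Held by friction only: do not push it. At the mark, handle and marker have the same x in the gate's axes.
- puck: Bystander: black round specimen holder, 60 mm across, 40 mm tall, loose on the bench. Origin: centre of its underside.
- can: Bystander: metal can, 56 mm across, 100 mm tall, loose on the bench. Origin: centre of its underside.
- wrench: Bystander: steel wrench, 160 mm long, lying on the bench. Origin: under its middle; lies along its x.
There are look-alikes about, which are no part of the job. Of the things that look like the valve, the middle-sized one is meant.

How it is judged:
By the outcome, as a careful person would: the job done as asked, in the order asked, and still so for the second after the job is handed in, while the arm keeps its last pose, push and grip.
It also fails if it takes over 48 s, if anything falls off the work surface, if the arm or the gripper's body presses on something with over 40 N, if the wrist force passes 120 N, or if a joint passes its speed limit or range.

## Working session

There is one attempt and no reset: what is moved stays moved. The work goes in short steps, Python scripts to look and compute and a shell command to move; the robot and the scene stay as the last step left them, time stands still between calls to the robot, and variables do not carry over. Pictures are saved under pics/ and viewed, at most 10 in all, crops included, and the job is handed in when it is done.

```bash
mkdir -p pics; ls
python3 - <<'E'
from workcell import env, grab_frame, camera_model, models
import cv2, numpy as np
for c in ("scene","top"):
    im=grab_frame(c); cv2.imwrite(f"pics/{c}0.png",im)
    m=camera_model(c); print(c,np.round(m["K"],1).tolist(),np.round(-np.array(m["R"]).T@m["t"],0))
    for n in ("valve","valve_grip","gate","gate_handle","mark_tip","puck","can","wrench"):
        for d in models.search_frame(n,c): print(n,np.round(d["point"],0),round(d["p"],2))
s=env.state();print(s["time_s"],s["ee_pos"],s["ee_rot"],s["gripper_width"])
E
```

```text
pics
scene [[401.8, 0.0, 272.2], [0.0, 401.8, 204.0], [0.0, 0.0, 1.0]] [1107.  503.  730.]
valve [ 189. -301.   22.] 0.95
valve [ 703. -249.    5.] 0.86
valve [ 507. -211.    7.] 0.63
valve [380.  -6.  37.] 0.31
valve_grip [ 187. -300.   26.] 0.98
valve_grip [ 509. -212.    6.] 0.86
valve_grip [ 707. -249.    0.] 0.62
gate [732. 264.  81.] 0.93
gate_handle [591. 225.  62.] 0.73
puck [381.  -8.  38.] 0.55
can [384. 489.  72.] 0.68
wrench [ 424. -458.    4.] 0.78
top [[493.3, 0.0, 276.7], [0.0, 493.3, 211.4], [0.0, 0.0, 1.0]] [ 226.  -11. 1488.]
valve [ 487. -210.    9.] 0.82
valve [ 692. -250.    9.] 0.74
valve [ 179. -296.    7.] 0.61
valve_grip [ 694. -252.    8.] 0.88
valve_grip [ 494. -212.    5.] 0.82
valve_grip [ 179. -297.    7.] 0.78
valve_grip [625. 227.  60.] 0.35
gate [629. 228.  64.] 0.66
gate_handle [612. 220.  59.] 0.67
mark_tip [513. 246.  76.] 0.36
puck [366. -12.  42.] 0.68
can [361. 478.  98.] 0.59
wrench [ 419. -465.    5.] 0.68
0.9 [153.26516193 554.20838684 224.99410217] [1.79994663e+02 2.68011083e-04 1.64542669e+02] 91.27940449014429
```

View pics/scene0.png

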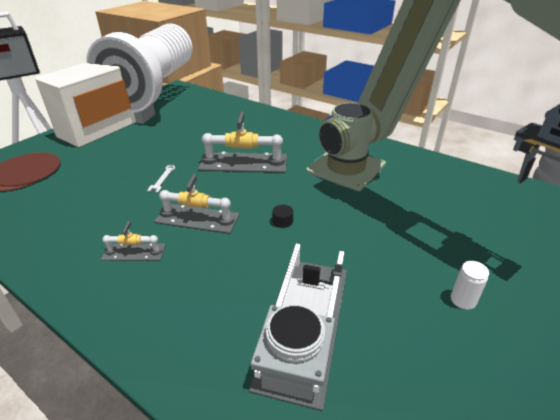

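View pics/top0.png

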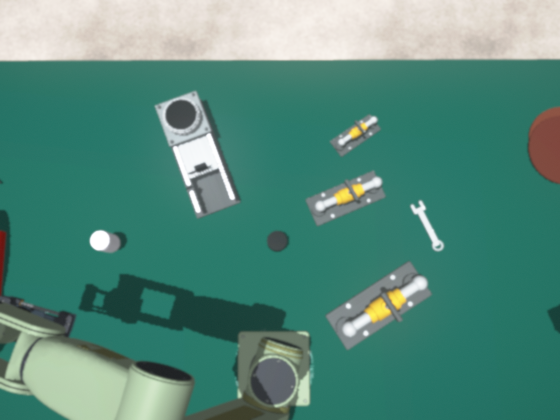

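The middle-sized valve is the one at top pixel (351,194), with its bar running (345,181)–(357,206) and its pipe (322,206)–(375,183). The gate handle is at top pixel (201,167). In the scene picture the marker is at (340,262), on the +y rail.

```bash
cat > h.py <<'E'
from workcell import env, grab_frame, camera_model, models
import cv2, numpy as np
from scipy.spatial.transform import Rotation as Ro
def tool():
    s=env.state(); return np.array(s["ee_pos"]), Ro.from_euler("xyz",s["ee_rot"],degrees=True).as_matrix(), s
def ray(px,z,cam,pose=None):
    m=camera_model(cam); K=np.array(m["K"])
    if cam=="wrist":
        p,R=pose; M=np.array(m["mount"]); Rc=R@M[:3,:3]; c=R@M[:3,3]+p
    else:
        Rc=np.array(m["R"]).T; c=-Rc@np.array(m["t"])
    d=Rc@np.linalg.inv(K)@np.array([px[0],px[1],1.]); return c+d*(z-c[2])/d[2]
def proj(X,pose):
    m=camera_model("wrist"); p,R=pose; M=np.array(m["mount"]); x=M[:3,:3].T@(R.T@(np.array(X)-p)-M[:3,3]); u=np.array(m["K"])@x; return u[:2]/u[2]
def plan(P,yaw,n,p=None,y=None):
    """rows (tool axes) from current pose to P (pointing down), yaw"""
    if p is None:
        p,R,s=tool(); y=s["ee_rot"][2]
    P=np.array(P,float); d=(P-p)/n; dy=(yaw-y+180)%360-180
    for i in range(n):
        R=Ro.from_euler("xyz",[180,0,y+dy*i/n],degrees=True).as_matrix()
        print(np.round(R.T@d,1), round(-dy/n,2))
E
python3 - <<'E'
from h import *
for n,px,z in (("bar",(351,193.5),130),("p1",(322,206),75),("p2",(375,183),75),("b1",(345,181),136),("b2",(357,206),136),("gh",(201,167),117),("duct",(182,114),126)):
    print(n,ray(px,z,"top").round(1))
print(np.round(camera_model("wrist")["mount"],2),camera_model("wrist")["K"])
plan([470,-205,290],26,15)
E
```

```text
bar [ 487.4 -218.7  130. ]
p1 [ 461.2 -141.9   75. ]
p2 [ 529.  -298.1   75. ]
b1 [ 521.9 -201.9  136. ]
b2 [ 450.8 -233.5  136. ]
gh [567.9 205.4 117. ]
duct [722.8 262.1 126. ]
[[  -0.     -0.97   -0.25   69.81]
 [   1.      0.     -0.     -1.45]
 [   0.     -0.25    0.97 -159.68]
 [   0.      0.      0.      1.  ]] [[354.08226781   0.         280.19969082]
 [  0.         354.08226781 204.15456104]
 [  0.           0.           1.        ]]
[-33.8 -43.2  -4.3] 9.24
[-40.3 -37.2  -4.3] 9.24
[-45.8 -30.2  -4.3] 9.24
[-50.  -22.5  -4.3] 9.24
[-53.  -14.2  -4.3] 9.24
[-54.6  -5.5  -4.3] 9.24
[-54.7   3.4  -4.3] 9.24
[-53.5  12.1  -4.3] 9.24
[-50.9  20.5  -4.3] 9.24
[-46.9  28.4  -4.3] 9.24
[-41.7  35.6  -4.3] 9.24
[-35.5  41.8  -4.3] 9.24
[-28.3  47.   -4.3] 9.24
[-20.4  50.9  -4.3] 9.24
[-12.   53.5  -4.3] 9.24
```

```bash
python3 -m crank '-1 -34 -43 -4 0 0 9.2; -1 -40 -37 -4 0 0 9.2; -1 -46 -30 -4 0 0 9.2; -1 -50 -22 -4 0 0 9.2; -1 -53 -14 -4 0 0 9.2; -1 -55 -6 -4 0 0 9.2; -1 -55 3 -4 0 0 9.2; -1 -53 12 -4 0 0 9.2; -1 -51 20 -4 0 0 9.2; -1 -47 28 -4 0 0 9.2'
python3 -m crank '-1 -42 36 -4 0 0 9.2; -1 -35 42 -4 0 0 9.2; -1 -28 47 -4 0 0 9.2; -1 -20 51 -4 0 0 9.2; -1 -12 53 -4 0 0 9.2; -1 0 0 0 0 0 0; -1 0 0 0 0 0 0'
python3 - <<'E'
from h import *
p,R,s=tool(); im=grab_frame("wrist"); cv2.imwrite("pics/w1.png",im); np.savez("w1",p=p,R=R)
print(p.round(1),np.round(s["ee_rot"],1),s["time_s"])
E
```

```text
time_s: 2.15
ee_pos: [365.3, 47.1, 265.5]
ee_rot: [179.9, -0.0, 72.2]
force: [0.9, -0.7, 0.1]
gripper_width: 91.0
gripper_force: 0.0
time_s: 3.02
ee_pos: [472.8, -202.3, 284.6]
ee_rot: [-179.9, 0.0, 26.6]
force: [-0.4, -0.1, -0.2]
gripper_width: 91.1
gripper_force: 0.0
[ 472.8 -202.3  284.6] [-179.9    0.    26.6] 3.025
```

View pics/w1.png

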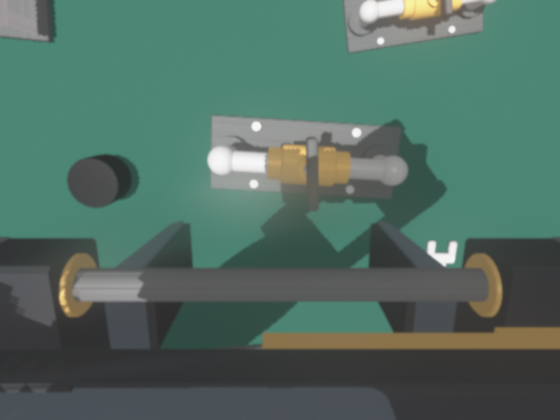

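The middle valve is clear: pipe from (221,160) to (394,170), bar from about (312,139) to (313,208), and plate corners at (212,116), (401,126), (391,197) and (211,187).

Run:
```python
from h import *
f=np.load("w1.npz"); pose=(f["p"],f["R"])
a=lambda u,v:np.degrees(np.arctan2(*(v-u)[1::-1]))
r=lambda x,z:ray(x,z,"wrist",pose)
c=[r(x,8) for x in((212,116),(401,126),(391,197),(211,187))]
print("plate",np.mean(c,0).round(1),[round(np.linalg.norm(c[i]-c[i-1])) for i in range(4)],a(c[1],c[0]),a(c[2],c[3]))
p1,p2=r((221,160),70),r((394,170),70);print("pipe",((p1+p2)/2).round(1),np.linalg.norm(p1-p2),a(p2,p1))
b1,b2=r((312,139),136),r((313,208),136);print("bar",((b1+b2)/2).round(1),np.linalg.norm(b1-b2),a(b2,b1))
im=cv2.imread("pics/w1.png")[100:225,200:410]; cv2.imwrite("pics/w1c.png",cv2.resize(im,None,fx=3.5,fy=3.5,interpolation=2))
```

```text
plate [ 500.4 -222.4    8. ] [87, 227, 88, 228] 113.61773746085944 113.3137236965684
pipe [ 499.9 -222.7   70. ] 184.09188539382816 113.24725991931092
bar [ 500.5 -221.4  136. ] 61.36084083698807 28.687769599473693
```

View pics/w1c.png

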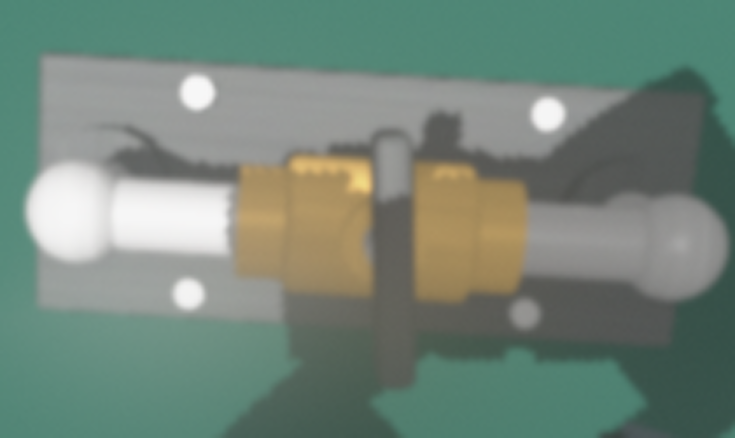

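The plate measures 88×228 mm, which matches the stated size, and is centred at (500.4, -222.4) with the valve yawed 23.5°. The bar is at 28.7°, so the handle stands at about 5°. The target bar yaw is 68.5°.

```bash
python3 -c "
from h import *
plan([500.4,-222.2,129],28.7,4)"
```

```text
[ 3.9  7.7 38.9] -0.52
[ 3.8  7.7 38.9] -0.52
[ 3.8  7.7 38.9] -0.52
[ 3.7  7.8 38.9] -0.52
```

```bash
python3 -m crank '-1 3.8 7.7 39 0 0 -0.5; -1 3.8 7.7 39 0 0 -0.5; -1 3.8 7.7 39 0 0 -0.5; -1 3.8 7.7 39 0 0 -0.5; -1 0 0 0 0 0 0; 1 0 0 0 0 0 0; 1 0 0 0 0 0 0; 1 0 0 0 0 0 0; 1 0 0 0 0 0 0; 1 0 0 0 0 0 0' 25
```

```text
time_s: 4.32
ee_pos: [500.8, -223.1, 129.1]
ee_rot: [180.0, -0.0, 28.5]
force: [0.7, 0.4, -0.1]
gripper_width: 44.1
gripper_force: 0.0
```

```bash
python3 -m crank '1 0 0 0 0 0 0; 1 0 0 0 0 0 0; 1 0 0 0 0 0 0; 1 0 0 0 0 0 0; 1 0 0 0 0 0 0; 1 0 0 0 0 0 0'
```

```text
time_s: 5.08
ee_pos: [499.6, -221.0, 128.8]
ee_rot: [-179.7, 0.0, 28.5]
force: [-3.3, 6.9, 3.3]
gripper_width: 9.7
gripper_force: 25.0
```

```bash
python3 -m crank '1 0 -2 0 0 0 0; 1 0 0 0 0 0 -5; 1 0 0 0 0 0 -5; 1 0 0 0 0 0 -5; 1 0 0 0 0 0 -5; 1 0 0 0 0 0 -5; 1 0 0 0 0 0 -5; 1 0 0 0 0 0 -5; 1 0 0 0 0 0 -5; 1 0 0 0 0 0 0'; python3 -c "
from h import *
s=env.state();print(s['ee_rot'],s['torque'])"
```

```text
time_s: 6.32
ee_pos: [500.0, -221.3, 128.8]
ee_rot: [180.0, -0.0, 68.5]
force: [1.6, 0.5, -0.3]
gripper_width: 9.6
gripper_force: 25.0
[ 1.79985996e+02 -1.12142426e-02  6.85000800e+01] [0.09797158 0.06441964 0.17383663]
```

```bash
python3 -m crank '-1 0 0 0 0 0 0; -1 0 0 0 0 0 0; -1 0 0 0 0 0 0; -1 0 0 0 0 0 0; -1 0 0 0 0 0 0; -1 0 0 -20 0 0 0; -1 -8 0 -45 0 0 0; -1 -8 0 -45 0 0 0; -1 -8 0 -45 0 0 0; -1 0 0 0 0 0 0'
python3 - <<'E'
from h import *
p,R,s=tool(); im=grab_frame("wrist"); cv2.imwrite("pics/w2.png",im); np.savez("w2",p=p,R=R)
print(p.round(1),np.round(s["ee_rot"],1),s["time_s"])
c,z=proj([500.4,-222.3,136],(p,R)).astype(int),0
print(c)
y0,x0=max(c[1]-70,0),max(c[0]-100,0); print(x0,y0)
cv2.imwrite("pics/w2c.png",cv2.resize(im[y0:y0+140,x0:x0+200],None,fx=4,fy=4,interpolation=2))
E
```

```text
time_s: 7.58
ee_pos: [492.6, -244.9, 288.0]
ee_rot: [179.5, 0.1, 68.5]
force: [0.6, 0.3, -0.4]
gripper_width: 91.2
gripper_force: 0.0
[ 492.6 -244.9  288. ] [1.795e+02 1.000e-01 6.850e+01] 7.575
[277 164]
177 94
```

View pics/w2c.png

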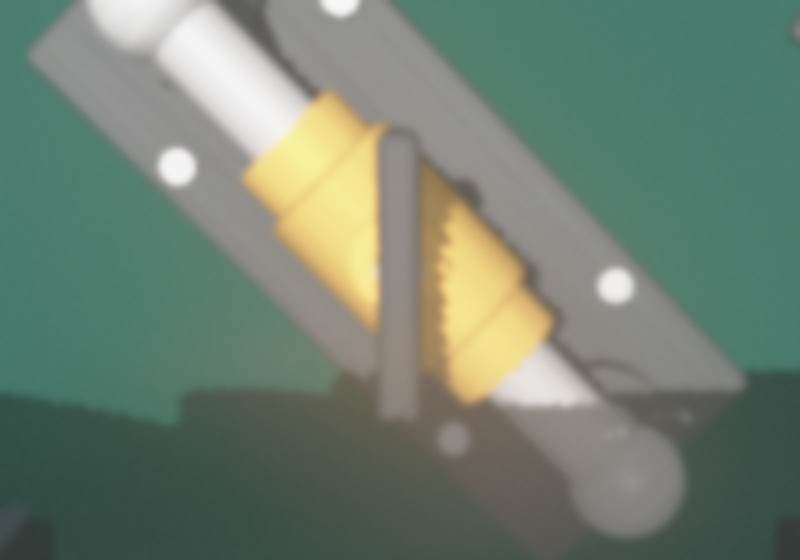

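The bar is upright in the crop, from (399,130) to (398,418), which puts it along the tool's x at about 68.5°. I'll check the plate's edge angle from this view, then plan the move to the gate.

Run:
```python
from h import *
f=np.load("w2.npz"); pose=(f["p"],f["R"])
r=lambda x,z:ray((177+x[0]/4,94+x[1]/4),z,"wrist",pose)
a=lambda u,v:np.degrees(np.arctan2(*(v-u)[1::-1]))
print("plate edge",a(r((745,380),8),r((385,0),8)),"bolts",a(r((615,286),9),r((340,3),9)),"bar",a(r((398,418),136),r((399,130),136)))
plan([540,190,300],109,9)
```

```text
plate edge 113.10428354523881 bolts 113.58643166590431 bar 68.15438716639802
[ 46.9 -12.7  -1.6] -4.5
[47.7 -8.9 -1.6] -4.5
[48.3 -5.2 -1.6] -4.5
[48.5 -1.4 -1.6] -4.5
[48.5  2.4 -1.6] -4.5
[48.1  6.2 -1.6] -4.5
[47.5 10.  -1.6] -4.5
[46.6 13.7 -1.6] -4.5
[45.3 17.3 -1.6] -4.5
```

The handle sits at about 45° (68.2 − 23.3). Now the gate.

```bash
python3 -m crank '-1 47 -13 -1.6 0 0 -4.5; -1 48 -9 -1.6 0 0 -4.5; -1 48 -5 -1.6 0 0 -4.5; -1 48 -1 -1.6 0 0 -4.5; -1 48 2 -1.6 0 0 -4.5; -1 48 6 -1.6 0 0 -4.5; -1 48 10 -1.6 0 0 -4.5; -1 47 14 -1.6 0 0 -4.5; -1 45 17 -1.6 0 0 -4.5; -1 0 0 0 0 0 0'
python3 -m crank '-1 0 0 0 0 0 0'
python3 - <<'E'
from h import *
p,R,s=tool(); im=grab_frame("wrist"); np.savez("w3",p=p,R=R)
print(p.round(1),np.round(s["ee_rot"],1),s["time_s"])
cv2.imwrite("pics/w3.png",im)
E
```

```text
time_s: 8.88
ee_pos: [538.1, 193.0, 296.1]
ee_rot: [-179.8, -0.0, 109.3]
force: [-0.6, -0.3, -0.5]
gripper_width: 91.2
gripper_force: 0.0
time_s: 9.0
ee_pos: [538.1, 189.8, 296.9]
ee_rot: [-179.8, 0.0, 109.0]
force: [-0.3, -0.8, 0.5]
gripper_width: 90.9
gripper_force: 0.0
[538.1 189.8 296.9] [-179.8    0.   109. ] 9.0
```

View pics/w3.png

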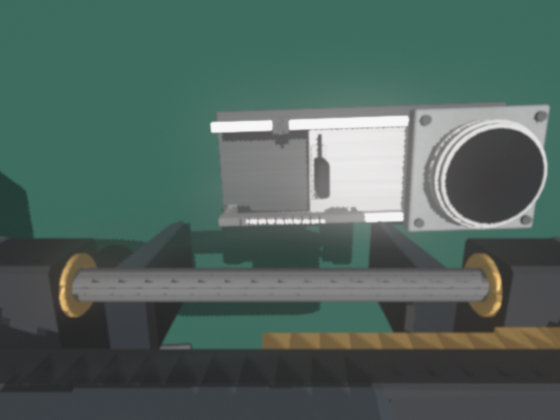

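The gate is well in view: handle at (321,178), pointer tip at (320,136), marker at about (281,123) on the +y rail. I'll zoom in for exact pixels.

Run:
```python
import cv2
im=cv2.imread("pics/w3.png")[100:230,205:415]
cv2.imwrite("pics/w3c.png",cv2.resize(im,None,fx=3.8,fy=3.8,interpolation=2))
```

```text
(no output)
```

View pics/w3c.png

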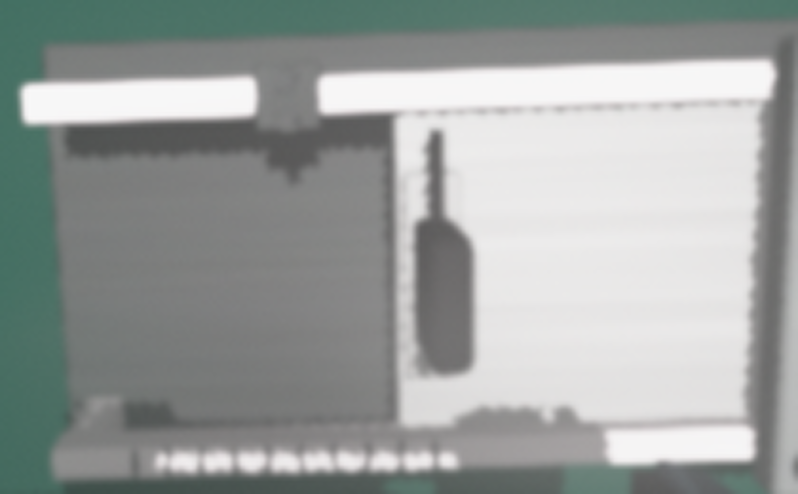

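Run:
```python
from h import *
f=np.load("w3.npz"); pose=(f["p"],f["R"])
r=lambda x,z:ray((205+x[0]/3.8,100+x[1]/3.8),z,"wrist",pose)
a=lambda u,v:np.degrees(np.arctan2(*(v-u)[1::-1]))
yaw=np.mean([a(r((22,125),70),r((774,100),70)),a(r((22,85),70),r((774,60),70)),a(r((60,477),70),r((750,460),70))])
ya=[a(r((22,125),70),r((774,100),70)),a(r((22,85),70),r((774,60),70)),a(r((60,477),70),r((750,460),70))]
print(ya)
yaw=ya[0]; g=Ro.from_euler("z",yaw,degrees=True).as_matrix()
A=(r((22,105),70)+0); o=A-g@[-70,53,70]
loc=lambda x,z:(g.T@(r(x,z)-o)).round(1)
print("origin",o.round(1))
for n,x,z in (("railR",(774,80),70),("lowrail",(55,462),70),("clipL",(256,100),76),("clipR",(318,95),76),("clip70L",(256,100),70),("ptr tip",(436,130),80),("ptr base",(436,215),80),("slide edge",(394,250),68),("topR",(473,300),117.5),("top upper",(455,235),117.5),("top low",(455,374),117.5),("footL",(416,300),67.5)):
    print(n,loc(x,z))
for x in (45,):
  print("handle grip world",(o+g@[x,0,95]).round(1))
np.savez("gate",o=o,g=g,yaw=yaw)
```

```text
[np.float64(20.91978545301282), np.float64(20.900178040568516), np.float64(20.591009395934563)]
origin [533.1 190.8   0. ]
railR [140.7  53.   70. ]
lowrail [-68.7 -52.1  70. ]
clipL [-4.  52.4 76. ]
clipR [13.2 53.2 76. ]
clip70L [-4.2 52.2 70. ]
ptr tip [45.2 42.9 80. ]
ptr base [45.1 19.6 80. ]
slide edge [34.2  8.4 68. ]
topR [ 50.6   2.2 117.5]
top upper [ 46.   19.  117.5]
top low [ 46.  -17.1 117.5]
footL [40.5 -6.6 67.5]
handle grip world [575.1 206.8  95. ]
```

Everything agrees with the stated sizes: pointer at x=45, rail end at 140.7. The marker is at x≈4.6, so the pull is about 40.5 mm. Next is the approach.

```bash
python3 -c "
from h import *
plan([575.1,206.8,88],110.8,5)"
```

```text
[ 0.9  8.1 41.9] -0.36
[ 0.9  8.1 41.9] -0.36
[ 0.8  8.1 41.9] -0.36
[ 0.8  8.1 41.9] -0.36
[ 0.7  8.1 41.9] -0.36
```

```bash
python3 -m crank '-1 2 20 30 0 0 -0.9; -1 2 20 40 0 0 -0.9; -1 0 0.5 50 0 0 0; -1 0 0 50 0 0 0; -1 0 0 39 0 0 0; -1 0 0 0 0 0 0; 1 0 0 0 0 0 0; 1 0 0 0 0 0 0; 1 0 0 0 0 0 0; 1 0 0 0 0 0 0' 40; python3 -m crank '1 0 0 0 0 0 0; 1 0 0 0 0 0 0; 1 0 0 0 0 0 0; 1 0 0 0 0 0 0; 1 0 0 0 0 0 0; 1 0 0 0 0 0 0; 1 0 0 0 0 0 0'; python3 -c "
from h import *
f=np.load('gate.npz');p,R,s=tool();print((f['g'].T@(p-f['o'])).round(1),s['ee_rot'][2],s['time_s'])"
```

```text
time_s: 10.3
ee_pos: [575.9, 207.7, 90.2]
ee_rot: [179.9, -0.0, 110.8]
force: [-0.1, -0.6, -0.3]
gripper_width: 53.9
gripper_force: 0.0
time_s: 11.18
ee_pos: [576.1, 207.7, 89.3]
ee_rot: [179.9, 0.0, 110.9]
force: [2.5, 2.3, -2.4]
gripper_width: 11.7
gripper_force: 40.0
[46.2  0.4 89.3] 110.86657642646276 11.175
```

Gripped at width 11.7 with the slide shut, where TCP gate-x reads 46.2. Pulling goes along the tool's −y.

```bash
python3 -m crank '1 0 -6 0 0 0 0; 1 0 -8 0 0 0 0; 1 0 -8 0 0 0 0; 1 0 -8 0 0 0 0; 1 0 -6 0 0 0 0; 1 0 -4 0 0 0 0; 1 0 0 0 0 0 0; 1 0 0 0 0 0 0; 1 0 0 0 0 0 0'
python3 - <<'E'
from h import *
f=np.load('gate.npz');p,R,s=tool();print((f['g'].T@(p-f['o'])).round(1),s['ee_rot'],s['time_s'])
im=grab_frame("wrist"); np.savez("w4",p=p,R=R)
c=[proj(f["o"]+f["g"]@np.array(q),(p,R)).round(1) for q in ([4.6,53,100],[5,43,80],[5,53,70])];print(c)
cv2.imwrite("pics/w4.png",im)
t=grab_frame("scene"); cv2.imwrite("pics/s4.png",cv2.resize(t[230:330,260:380],None,fx=5,fy=5,interpolation=2))
E
```

```text
time_s: 12.3
ee_pos: [540.2, 193.9, 89.3]
ee_rot: [179.8, 0.0, 110.8]
force: [8.5, 3.4, -5.7]
gripper_width: 12.0
gripper_force: 40.0
[ 7.8  0.4 89.3] [1.79754128e+02 5.80747777e-03 1.10847353e+02] 12.3
[array([275.2, 152.4]), array([276.5, 168.8]), array([276.6, 146. ])]
```

View pics/w4.png

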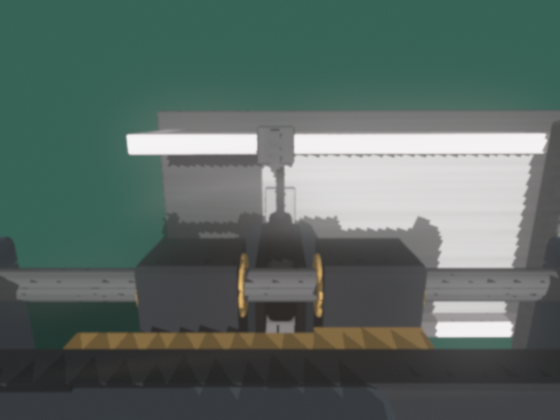

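Marker clip at about (276,145) and pointer at about (280,180). One zoom will give the exact offset.

Run:
```python
import cv2
im=cv2.imread("pics/w4.png")[115:215,225:335]
im=cv2.normalize(im,None,0,255,cv2.NORM_MINMAX)
cv2.imwrite("pics/w4c.png",cv2.resize(cv2.convertScaleAbs(im,alpha=1.5),None,fx=6,fy=6,interpolation=2))
```

```text
(no output)
```

View pics/w4c.png

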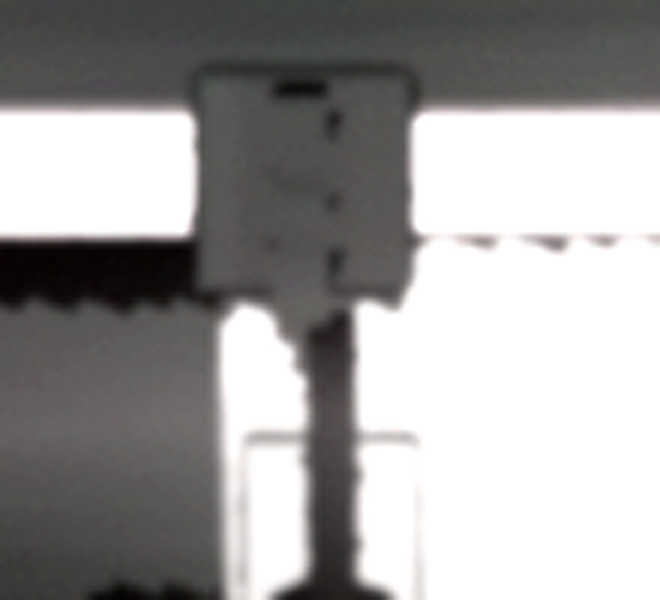

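The clip spans crop x 196–412 with the marker plate centred near 302. The pointer is at 332, so it is not there yet.

Run:
```python
from h import *
f=np.load('gate.npz');w=np.load("w4.npz");pose=(w["p"],w["R"])
l=lambda x,y,z:(f["g"].T@(ray((225+x/6,115+y/6),z,"wrist",pose)-f["o"])).round(2)
for z in (74,78): print("clip",z,l(196,200,z),l(412,200,z),l(304,200,z))
print("plate",l(302,190,100),l(270,280,100),l(332,280,100),"ptr",l(333,400,80),l(333,540,80), "slide edge",l(221,400,68))
```

```text
clip 74 [-4.25 52.21 74.  ] [13.4  52.19 74.  ] [ 4.57 52.2  74.  ]
clip 78 [-4.02 52.6  78.  ] [13.23 52.57 78.  ] [ 4.61 52.58 78.  ]
plate [  4.68  55.38 100.  ] [  2.4   49.12 100.  ] [  6.75  49.11 100.  ] ptr [ 6.9  36.73 80.  ] [ 6.89 25.04 80.  ] slide edge [-2.74 34.46 68.  ]
```

```bash
python3 -m crank '1 0 -1.1 0 0 0 0; 1 0 -1.1 0 0 0 0; 1 0 0 0 0 0 0; 1 0 0 0 0 0 0; 1 0 0 0 0 0 0'
python3 - <<'E'
from h import *
f=np.load('gate.npz');p,R,s=tool();print((f['g'].T@(p-f['o'])).round(1),s['ee_rot'],s['time_s'])
im=grab_frame("wrist"); np.savez("w5",p=p,R=R)
cv2.imwrite("pics/w5c.png",cv2.resize(cv2.convertScaleAbs(im[115:215,225:335],alpha=1.5),None,fx=6,fy=6,interpolation=2))
E
```

```text
time_s: 13.02
ee_pos: [538.5, 193.3, 89.3]
ee_rot: [179.7, 0.0, 110.8]
force: [9.2, 3.5, -6.0]
gripper_width: 11.6
gripper_force: 40.0
[ 5.9  0.4 89.3] [1.79723308e+02 4.44349688e-03 1.10843654e+02] 13.025
```

View pics/w5c.png

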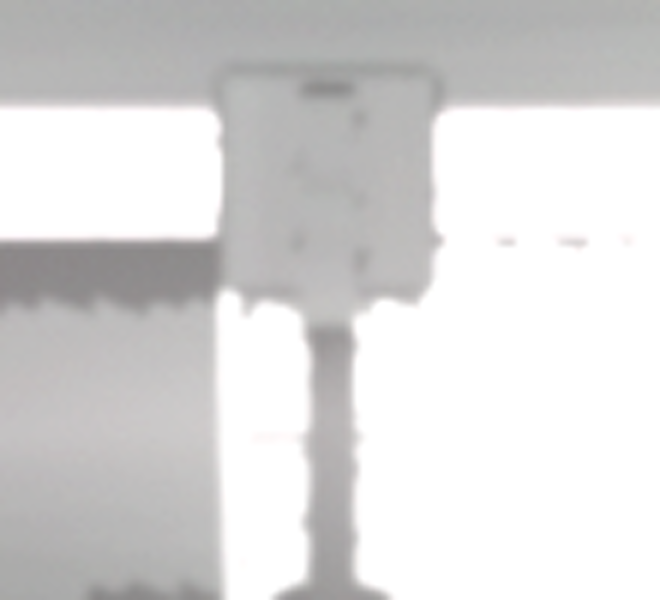

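The clip is centred at crop x 328 and the pointer at 332, so about 0.3 mm remains. I'll nudge it and hold for more than 2 s.

```bash
H='1 0 0 0 0 0 0'; python3 -m crank '1 0 -0.3 0 0 0 0; 1 0 0 0 0 0 0; 1 0 0 0 0 0 0; 1 0 0 0 0 0 0; 1 0 0 0 0 0 0; 1 0 0 0 0 0 0; 1 0 0 0 0 0 0; 1 0 0 0 0 0 0; 1 0 0 0 0 0 0; 1 0 0 0 0 0 0' >/dev/null
python3 -m crank '1 0 0 0 0 0 0; 1 0 0 0 0 0 0; 1 0 0 0 0 0 0; 1 0 0 0 0 0 0; 1 0 0 0 0 0 0; 1 0 0 0 0 0 0; 1 0 0 0 0 0 0; 1 0 0 0 0 0 0; 1 0 0 0 0 0 0; 1 0 0 0 0 0 0' >/dev/null
python3 -m crank '1 0 0 0 0 0 0; 1 0 0 0 0 0 0; 1 0 0 0 0 0 0; 1 0 0 0 0 0 0; 1 0 0 0 0 0 0; 1 0 0 0 0 0 0'
python3 - <<'E'
from h import *
f=np.load('gate.npz');p,R,s=tool();print((f['g'].T@(p-f['o'])).round(2),s['time_s'])
print(env.job_done())
E
```

```text
time_s: 16.32
ee_pos: [538.3, 193.2, 89.3]
ee_rot: [179.7, 0.0, 110.8]
force: [9.1, 3.9, -6.9]
gripper_width: 11.9
gripper_force: 40.0
[ 5.77  0.39 89.33] 16.325
the job is handed in; nothing more can be done
None
```

I set the purge valve to half open (measured at about 45°) and let go, then pulled the gate slide about 40.5 mm to the marker. I held it there for over 3 s and handed the job in at 16.3 s, still gripping the handle.

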